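Post the worn chipper knife into the used-knife box

ROBOT

A 6-joint arm with a two-finger parallel gripper is mounted at the origin on a cart in front of the work surface, level with it; the furniture and walls round the work are solid. World frame = base frame: x ahead of the robot, y to its left, z up, the work surface at z = 0. Lengths are in mm, angles in rad, forces in N, time in s.
With the tool pointing down it reaches from about 350 to 975 mm from the base axis. Payload 7.1 kg.
Tool frame: the origin (TCP) lies between the finger pads; the fingertips stand 14 mm ahead of it and the grasp point (between the pads) lies 5 mm behind it; z points along the fingers, y is the direction in which the jaws open and shut (so a half turn about z gives the same grasp; the last joint's range is limited). The gripper opens to 88 mm and grips with 3 to 60 N. Pads are 20 mm wide; open, the fingers measure 115 mm over their backs; the gripper's body (75 mm by 178 mm) begins 61 mm behind the grasp point.
Start: joints at [-1.294, 0.423, 1.63, -0, 1.089, -0.019], TCP at [182.209, -597.833, 236.675] pointing down, gripper open.
Joint ranges: [-3, 3], [-0.9, 2.11], [0.09, 2.58], [-1.31, 4.45], [0.11, 2.69], [-2.54, 2.54]. Speed limits (rad/s): [2.39, 2.39, 3.01, 3.14, 3.14, 3.14].

INTERFACE

Orientations are given as a rotation vector (axis times angle).
In Python, from workcell import get_obs, get_image, calibration, close_job, regions_of, place_of gives the robot as it stands.
- The arm moves only by the tool move_arm, never from a script. Its argument "deltas" is a list of rows, each a list of 5 numbers: the closure in counts, from 0 (fully open) to 255 (shut), then the shift along the tool's x, y, z in m, then the turn about the tool's z in rad. In form: [[grip, x, y, z, roll], ...]. A call has 1 to 5 rows; each row is the pose to reach, as a shift and turn from the pose commanded when the call began, along the tool's axes at that moment; what a row does not reach only later rows make up. A row lasts 1/12 s, in which the tool goes at most 41.7 mm and 7.16 degrees, less where a joint would pass 70% of its speed; a pose out of reach is approached as far as the arm can. A call with a gripper value outside its range is refused whole. The fingers move at their own pace and stop on an object; the grip force is fixed at half the most. Time passes only in rows, so rows that repeat a pose let the fingers close. It gives the time, the measured TCP pose, the force and the opening at its end, in the units of the state.
- get_obs(): the state, without advancing time (a new reading comes with each control period).
- get_image(name): name is "scene" or "side" or "wrist"; returns the picture (384x512x3 uint8, blue, green, red); there is no depth.
- calibration(name): a dict with "intrinsics" (3x3 intrinsics, pixels), "world_to_cam" (4x4, takes a point from world to camera coordinates); the wrist camera has in their place "hand_eye" (4x4, takes a point from camera to tool coordinates, whose origin is the TCP and whose axes are the flange's). Camera axes: x right, y down, z forward; pixel columns grow to the right and rows downward; lengths in mm; the calibration is good to about 2 mm. The wrist camera is an equidistant fisheye: a pixel r from the principal point sees the ray r / f radians off the axis. A picture is of the moment at which its call begins: read the wrist's pose just before it. calibration takes no time and is no camera call.
- close_job(): hands the job in, once; it reports no verdict.
Trained networks look in the newest picture that a camera, given by its name, has taken for a name from the list of things; names that differ only in an ending like _2 or _b are one class to them, and where a whole thing is asked for, a point or a joint stands for the part that bears it (a point fixed in the world has none). Each returns a list of dicts, best first, with "conf" (0 to 1); they miss things now and then, are a little off and sometimes report something else, mostly with a low value. They report only what shows in the picture. A call takes as long as a camera call. They do not tell look-alikes from the thing itself.
- regions_of(camera, name): "region" (384x512 bool, what is visible of it).
- place_of(camera, name): "location" ([x, y, z] in mm, in world coordinates, good to about 4 mm: a listed point, or the origin of a listed thing).
The state is a dict: "t": time; "qpos": joint angles; "qvel": joint speeds; "joint_torque": joint torques, N m; "ee_pos": TCP position; "orientation": TCP orientation; "ft_force": force on the tool from outside, world axes, zero at the start; "moment": the same for the moment, N m; "width": finger opening in mm.
Only numpy, scipy, OpenCV 4.12 (cv2) and the standard library are available. Lean on these libraries where they do the work, as an engineer would, in place of code of your own. Each camera call takes 0.05 s, during which the arm holds its last target.

TASK

Take the worn chipper knife - the narrower of the two standing in the wooden rack - and post it endwise through the slot in the lid of the grey used-knife box, pushing it on past the sprung flap until it has dropped inside and the flap has shut behind it. The lid is thin and may have been left slid forward, so feel for the slot and press gently rather than forcing it; leave the wider knife in the rack and the other things where they are.

Things in the scene. Friction and masses are not known exactly. Their poses are not given: they have to be found in the camera images.
- worn_knife: narrow steel chipper knife: flat bar 8 mm thick (its x), 46 mm wide (y), 90 mm long (z), 0.25 to 0.35 kg; two oblong bolt holes, one long side ground to a bevel, ends square with 1 mm chamfers. Stands on end in the rack, z up. Origin at its middle, its ends 45 mm above and below. Turned half round about z it fits the slot as well.
- new_knife: the wider chipper knife, 8 mm (x) x 62 mm (y) x 90 mm (z), origin at its middle; stands in the other slot of the rack and stays there
- rack: wooden block fixed to the bench, 62 mm (x) x 172 mm (y) x 42 mm high, origin at the centre of its underside; two slots 34 mm deep, each 11 mm (x) x 65 mm (y), centred 42 mm either side of the middle along its y. In each stands a knife on end, 56 mm of it proud of the block; either knife may be in either slot.
- knife_box: grey sheet-steel box fixed to the bench, 150 mm deep (x) x 110 mm wide (y), origin at the centre of its underside, front towards -x. A thin bare-metal lid lies level on top, its upper face 164 mm above the origin; side rails rise 4 mm above it, a hood over its rear (from x = +33 mm back) 6 mm. More than 30 N on the lid, flap or box bends it.
- lid_middle (a point): point fixed to the box, in the lid's upper face, x = -6 mm, y = 0. The lid has one slot, 10.5 mm (box x) x 48.5 mm (box y), 1 mm chamfers, at y = 0. The lid slides 36 mm along x and was left anywhere in that travel, which is not measured: the slot's centre lies within 18 mm of this point along x. The lid itself moves only under about 12 N sideways or more.
- box_flap (a joint): sprung flap 4 mm under the lid's top, closing the slot: 0 shut, about 1 rad when lying against the side of a knife passing through. Opening it with the knife's end takes 4 to 6 N, more than the knife's weight. Once the end is 25 mm below the lid's top the flap is clear of it; a knife let go then drops, or needs a light push on its top. A guide plate under the slot keeps it upright.
- tape_measure: tape measure standing on its foot, 32 x 79 x 62 mm, origin at the centre of its underside; a bystander
- strap_roll: roll of perforated metal strap lying flat, 69 mm across, 19 mm high, origin at the centre of its underside; a bystander
- pack: clear box of fasteners, 60 x 73 x 26 mm, origin at the centre of its underside; a bystander
Things that resemble listed ones, but are neither listed nor needed, are in the scene too. What is shaped like the worn_knife but yellow is not meant.

How it is judged:
By the outcome, as a careful person would: the job done as asked, in the order asked, and still so for the second after the job is handed in, with the robot touching nothing.
It also fails if it takes over 45 s, if anything falls off the work surface, if the arm or the gripper's body presses on something with over 40 N, if the wrist force passes 120 N, or if a joint passes its speed limit or range.

## Working session

There is one attempt and no reset: what is moved stays moved. The work goes in short steps, Python scripts to look and compute and a tool call to move; the robot and the scene stay as the last step left them, time stands still between calls to the robot, and variables do not carry over. Pictures are saved under pics/ and viewed, and the job is handed in when it is done.

Besides the shell and the picture viewer there is one more tool, called after "Emit:" as a command line: name --pt "numbers of a row" for each row, then --argument value for the rest. move_arm: Moves the arm, as the interface text tells. Its arguments: {"type":"object","properties":{"deltas":{"type":"array","items":{"type":"array","items":{"type":"number"}}}},"required":["deltas"]}

```bash
mkdir -p pics; ls; python3 - <<'E'
from workcell import *
import cv2,numpy as np
o=get_obs();print(o)
for n in("scene","side","wrist"):
    c=calibration(n);print(n,{k:np.round(v,4).tolist() for k,v in c.items()})
    cv2.imwrite(f"pics/{n}0.png",get_image(n))
for n in("scene","side"):
    for t in("worn_knife","new_knife","rack","knife_box","lid_middle"):
        print(n,t,[(np.round(d["location"]).tolist(),round(d["conf"],2)) for d in place_of(n,t)])
print(get_obs()["t"])
E
```

```text
pics
{'t': 0.0, 'qpos': array([-1.29396870e+00,  4.23851671e-01,  1.63068579e+00, -3.17731704e-05,
        1.08862603e+00, -1.90026987e-02]), 'qvel': array([ 8.30621509e-06, -5.21670891e-04, -7.34173455e-04,  1.66581238e-04,
        4.04563954e-07,  1.67528705e-03]), 'joint_torque': array([-1.77860962e-03, -5.44637561e+01, -2.73664516e+01,  6.42987876e-02,
        2.28395441e-02, -1.21994112e-04]), 'ee_pos': array([ 182.07512816, -597.32203029,  235.89658856]), 'orientation': array([-3.10574733e+00, -4.62790425e-01,  3.60861228e-04]), 'ft_force': array([ 0.08549114, -0.2581891 ,  0.26554469]), 'moment': array([-0.03060863, -0.00028278, -0.04158439]), 'width': 87.74666915303298}
scene {'intrinsics': [[408.6909, 0.0, 256.4916], [0.0, 408.6909, 187.404], [0.0, 0.0, 1.0]], 'world_to_cam': [[-0.892, -0.452, 0.002, 379.0113], [-0.3448, 0.6776, -0.6496, 390.5897], [0.2923, -0.5801, -0.7603, 800.6926], [0.0, 0.0, 0.0, 1.0]]}
side {'intrinsics': [[471.1387, 0.0, 255.1837], [0.0, 471.1387, 192.3096], [0.0, 0.0, 1.0]], 'world_to_cam': [[0.8426, -0.5385, -0.0058, -533.1839], [-0.3474, -0.5352, -
[... 174 characters left out ...]
and_eye': [[-0.0014, -0.9614, -0.2753, 74.4427], [1.0, -0.0016, 0.0005, 0.1475], [-0.0009, -0.2753, 0.9614, -149.756], [0.0, 0.0, 0.0, 1.0]]}
scene worn_knife [([508.0, -495.0, 45.0], 0.63), ([487.0, -372.0, 58.0], 0.57)]
scene new_knife [([474.0, -288.0, 52.0], 0.45)]
scene rack [([478.0, -329.0, 2.0], 0.81), ([471.0, -287.0, 52.0], 0.17)]
scene knife_box [([582.0, 79.0, -3.0], 0.66)]
scene lid_middle [([581.0, 81.0, 165.0], 0.88)]
side worn_knife [([507.0, -487.0, 49.0], 0.58), ([478.0, -331.0, -2.0], 0.56)]
side new_knife [([474.0, -291.0, 53.0], 0.54)]
side rack [([476.0, -329.0, -1.0], 0.79)]
side knife_box [([582.0, 74.0, -3.0], 0.6)]
side lid_middle [([577.0, 77.0, 168.0], 0.76)]
0.65
```

View pics/scene0.png

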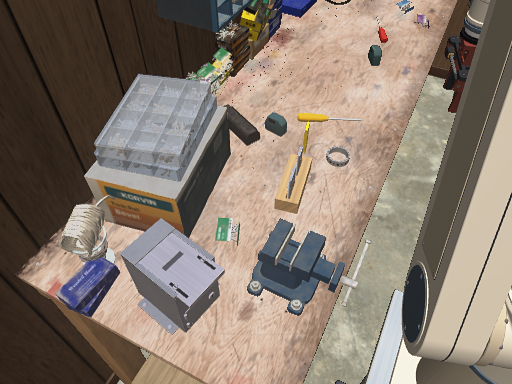

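View pics/side0.png

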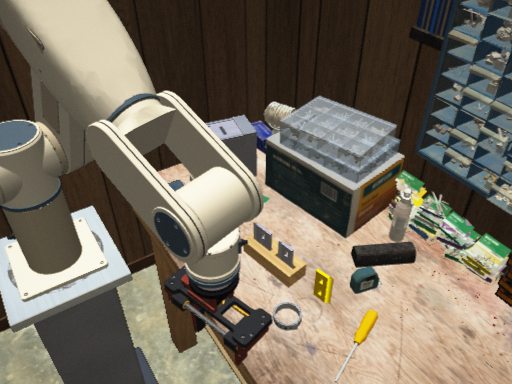

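View pics/wrist0.png

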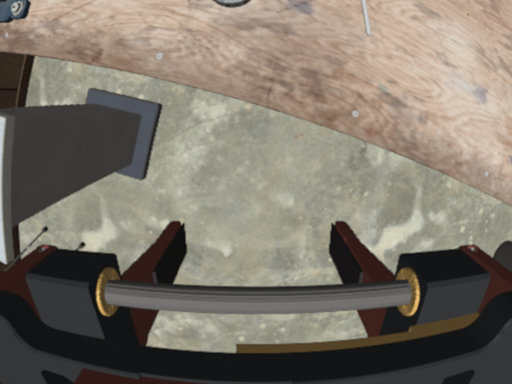

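```bash
python3 - <<'E'
import cv2,numpy as np
s=cv2.imread("pics/side0.png");c=cv2.imread("pics/scene0.png")
a=cv2.resize(s[205:310,230:350],None,fx=5,fy=5,interpolation=3)
b=cv2.resize(c[210:340,110:240],None,fx=4.6,fy=4.6,interpolation=3)
d=cv2.resize(c[110:220,260:360],None,fx=5,fy=5,interpolation=3)
for i,x in enumerate((a,b,d)):cv2.imwrite(f"pics/crop{i}.png",x)
E
```

```text
(no output)
```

View pics/crop0.png

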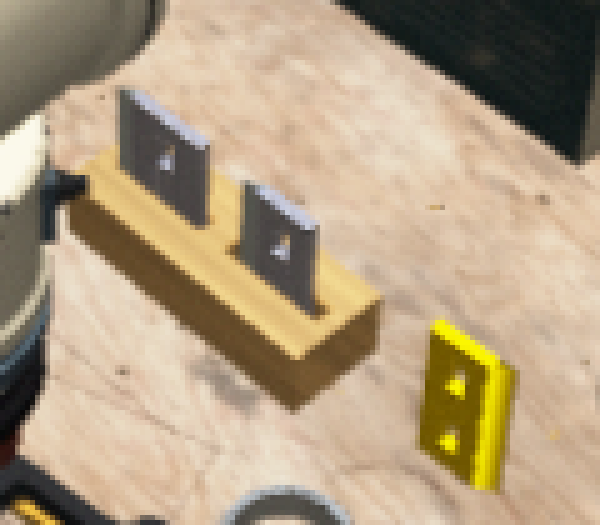

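View pics/crop1.png

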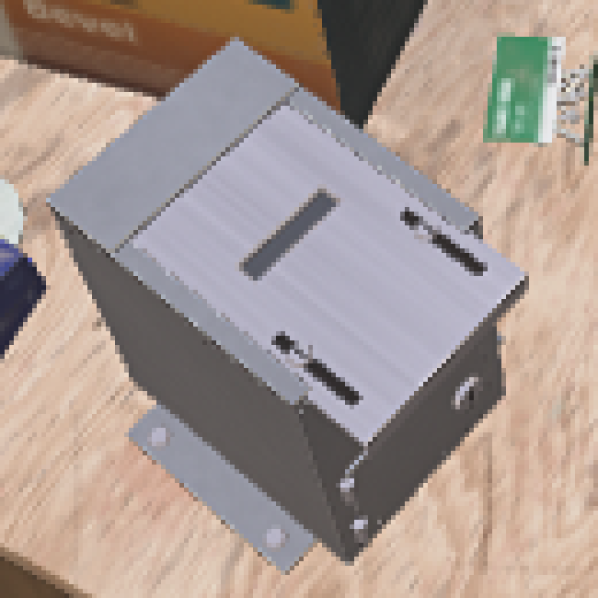

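View pics/crop2.png

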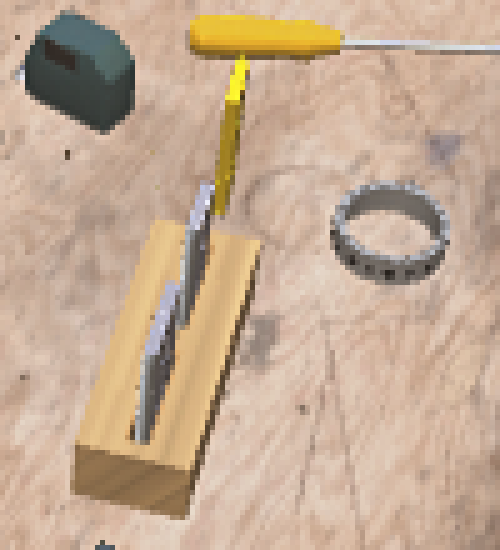

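```bash
cat > h.py <<'E'
import numpy as np,cv2
from workcell import *
from scipy.spatial.transform import Rotation as R
def ray(cam,uv,o=None):
    c=calibration(cam);K=np.array(c["intrinsics"])
    d=np.array([(uv[0]-K[0,2])/K[0,0],(uv[1]-K[1,2])/K[1,1],1.])
    if cam=="wrist":
        o=o or get_obs();r=np.hypot(d[0],d[1]);H=np.array(c["hand_eye"])
        d=np.array([np.sin(r)*d[0]/r,np.sin(r)*d[1]/r,np.cos(r)])
        A=R.from_rotvec(o["orientation"]).as_matrix()
        return A@H[:3,3]+o["ee_pos"],A@H[:3,:3]@d
    T=np.array(c["world_to_cam"]);return -T[:3,:3].T@T[:3,3],T[:3,:3].T@d
def atz(cam,uv,z,o=None):
    p,d=ray(cam,uv,o);return p+d*(z-p[2])/d[2]
def proj(cam,P,o=None):
    c=calibration(cam);K=np.array(c["intrinsics"]);P=np.atleast_2d(P).astype(float)
    if cam=="wrist":
        o=o or get_obs();H=np.array(c["hand_eye"]);A=R.from_rotvec(o["orientation"]).as_matrix()
        q=((P-o["ee_pos"])@A-H[:3,3])@H[:3,:3]
        th=np.arctan2(np.hypot(q[:,0],q[:,1]),q[:,2]);s=th/np.hypot(q[:,0],q[:,1])
        return np.c_[q[:,0]*s,q[:,1]*s]*K[0,0]+K[:2,2]
    T=np.array(c["world_to_cam"]);q=P@T[:3,:3].T+T[:3,3]
    return q[:,:2]/q[:,2:]*K[0,0]+K[:2,2]
E
python3 - <<'E'
from h import *
f=lambda n,uv,s,off,z:np.round(atz(n,np.array(uv)/s+off-0.5+.5/s,z),1)
print("lid slot",[f("scene",p,4.6,(110,210),164) for p in((240,267),(258,281),(338,200),(320,188))])
print("hood seam z170",[f("scene",p,4.6,(110,210),170) for p in((117,250),(298,90))])
print("lid front edge",[f("scene",p,4.6,(110,210),164) for p in((367,444),(527,275))])
print("rack side top",[f("side",p,5,(230,205),42) for p in((380,298),(298,358),(70,190))])
print("rack scene top",[f("scene",p,5,(260,110),42) for p in((155,222),(262,240),(193,487),(75,447))])
print("knife tops side wide",[f("side",p,5,(230,205),98) for p in((122,90),(208,145))])
print("knife tops side narrow",[f("side",p,5,(230,205),98) for p in((246,182),(317,223))])
print("knife tops scene near",[f("scene",p,5,(260,110),98) for p in((147,355),(172,285))])
print("knife tops scene far",[f("scene",p,5,(260,110),98) for p in((190,225),(208,183))])
E
```

```text
lid slot [array([577.5, 102.2, 164. ]), array([567. , 104.3, 164. ]), array([559. ,  56.5, 164. ]), array([569.3,  55. , 164. ])]
hood seam z170 [array([625. , 121.2, 170. ]), array([603.6,  19.8, 170. ])]
lid front edge [array([487.6, 144. , 164. ]), array([468.7,  51.2, 164. ])]
rack side top [array([ 520.4, -412.2,   42. ]), array([ 462.8, -421.5,   42. ]), array([ 428.7, -262.9,   42. ])]
rack scene top [array([ 524. , -409.4,   42. ]), array([ 464.5, -423.6,   42. ]), array([ 430.1, -244. ,   42. ]), array([ 494.5, -240.4,   42. ])]
knife tops side wide [array([ 461.6, -263.3,   98. ]), array([ 476.4, -321.1,   98. ])]
knife tops side narrow [array([ 477.6, -353. ,   98. ]), array([ 490.8, -394.7,   98. ])]
knife tops scene near [array([ 470.2, -268.3,   98. ]), array([ 478.2, -318.1,   98. ])]
knife tops scene far [array([ 487.1, -362.4,   98. ]), array([ 491. , -396.2,   98. ])]
```

```bash
cat >> h.py <<'E'
def go(t,yaw=None):
    o=get_obs();A=R.from_rotvec(o["orientation"]).as_matrix()
    y0=np.arctan2(A[1,0],A[0,0]);d=A.T@(np.array(t)-o["ee_pos"])/1000
    r=0 if yaw is None else -((yaw-y0+np.pi)%(2*np.pi)-np.pi)
    print("t",round(o["t"],2),"pos",np.round(o["ee_pos"],1),"yaw",round(y0,4),"tilt z",np.round(A[:,2],4),"F",np.round(o["ft_force"],1),"w",round(o["width"],1))
    print("delta m",np.round(d,4),"roll",round(r,4))
E
python3 -c "
from h import *
go([486,-373,200],1.78)"
```

```text
t 0.65 pos [ 182.2 -597.8  236.7] yaw 0.2958 tilt z [ 0. -0. -1.] F [-0.  -0.8  0.2] w 87.6
delta m [ 0.3561 -0.1265  0.0367] roll -1.4842
```

Emit:
move_arm --pt "0 0.356 -0.1265 0.0 -1.484" --pt "0 0.356 -0.1265 0.0 -1.484" --pt "0 0.356 -0.1265 0.0 -1.484" --pt "0 0.356 -0.1265 0.0 -1.484" --pt "0 0.356 -0.1265 0.0 -1.484"

```text
t: 1.07
ee_pos: [350.8, -472.7, 236.9]
orientation: [2.81, 1.403, 0.0]
ft_force: [0.5, -0.1, -0.5]
width: 87.9
```

```bash
python3 -c "
from h import *
go([486,-373,200],1.78)"
```

```text
t 1.07 pos [ 350.8 -472.7  236.9] yaw 0.9263 tilt z [ 2.e-04 -3.e-04 -1.e+00] F [ 0.5 -0.1 -0.5] w 87.9
delta m [0.1609 0.0481 0.0369] roll -0.8537
```

Emit:
move_arm --pt "0 0.16 0.048 0.02 -0.85" --pt "0 0.16 0.048 0.02 -0.85" --pt "0 0.16 0.048 0.02 -0.85" --pt "0 0.16 0.048 0.02 -0.85" --pt "0 0.16 0.048 0.02 -0.85"

```text
t: 1.48
ee_pos: [489.3, -371.4, 216.0]
orientation: [2.237, 2.206, 0.003]
ft_force: [-0.5, 0.2, 0.1]
width: 88.0
```

```bash
python3 -c "
from h import *
go([486,-373,200],1.78)"
```

```text
t 1.48 pos [ 489.3 -371.4  216. ] yaw 1.5566 tilt z [ 0.0013  0.0012 -1.    ] F [-0.5  0.2  0.1] w 88.0
delta m [-0.0017 -0.0033  0.016 ] roll -0.2234
```

Emit:
move_arm --pt "0 -0.002 -0.003 0.016 -0.12" --pt "0 -0.002 -0.003 0.016 -0.223" --pt "0 -0.002 -0.003 0.016 -0.223" --pt "0 -0.002 -0.003 0.016 -0.223"

```text
t: 1.82
ee_pos: [481.8, -377.5, 200.7]
orientation: [1.995, 2.427, 0.0]
ft_force: [-0.4, -0.4, 0.0]
width: 88.0
```

```bash
python3 - <<'E'
from h import *
go([486,-373,200],1.78)
o=get_obs();im=get_image("wrist");cv2.imwrite("pics/w1.png",im)
import pickle;pickle.dump(o,open("o1.pkl","wb"))
cv2.imwrite("pics/w1b.png",cv2.resize(im,None,fx=1.5,fy=1.5,interpolation=3))
for t in("worn_knife","new_knife","rack"):
  print(t,[(np.round(d["location"]).tolist(),round(d["conf"],2)) for d in place_of("wrist",t)])
E
```

```text
t 1.82 pos [ 481.8 -377.5  200.7] yaw 1.7657 tilt z [ 1.e-04  0.e+00 -1.e+00] F [-0.4 -0.4  0. ] w 88.0
delta m [0.0036 0.005  0.0007] roll -0.0143
worn_knife [([512.0, -489.0, 46.0], 0.83), ([488.0, -370.0, 54.0], 0.56)]
new_knife [([472.0, -291.0, 55.0], 0.84)]
rack [([481.0, -330.0, -2.0], 0.64)]
```

View pics/w1b.png

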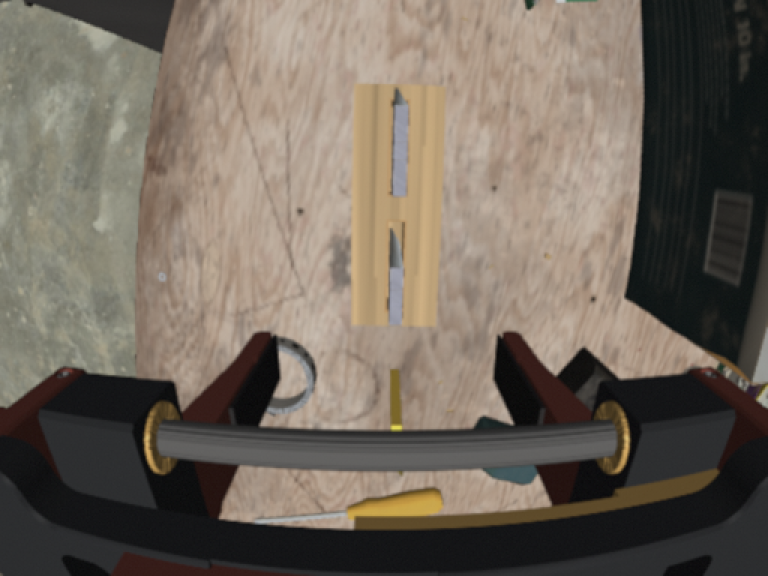

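```bash
python3 - <<'E'
import cv2
im=cv2.imread("pics/w1.png")
cv2.imwrite("pics/w1c.png",cv2.resize(im[140:225,225:305],None,fx=7,fy=7,interpolation=3))
E
```

```text
(no output)
```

View pics/w1c.png

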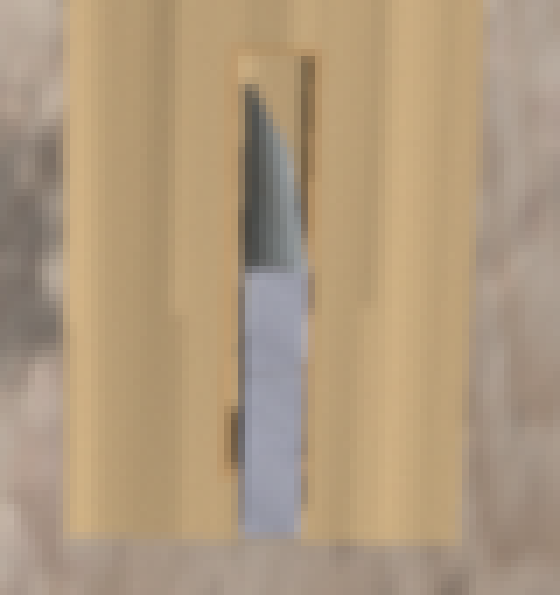

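```bash
python3 - <<'E'
from h import *
import pickle;o=pickle.load(open("o1.pkl","rb"))
f=lambda p,z:np.round(atz("wrist",np.array(p)/7+(224.57,139.57),z,o),1)
print("knife top",[f(p,98) for p in((244,270),(306,270),(239,536),(298,536))])
print("rack",[f(p,42) for p in((66,538),(464,541),(72,2),(488,2))])
print("slot",[f(p,42) for p in((240,50),(318,50))])
E
```

```text
knife top [array([ 479.5, -362.4,   98. ]), array([ 487.1, -360.9,   98. ]), array([ 485.7, -397.2,   98. ]), array([ 493.2, -395.7,   98. ])]
rack [array([ 463.2, -423.5,   42. ]), array([ 525.4, -412. ,   42. ]), array([ 449.4, -340. ,   42. ]), array([ 510.1, -327.9,   42. ])]
slot [array([ 475.3, -342.4,   42. ]), array([ 486.7, -340.1,   42. ])]
```

```bash
python3 -c "
from h import *
go([485.4,-373.9,78],1.749)"
```

```text
t 2.02 pos [ 481.7 -377.9  201.2] yaw 1.7666 tilt z [ 7.e-04 -5.e-04 -1.e+00] F [-0.4 -0.1 -0. ] w 87.6
delta m [0.0033 0.0043 0.1232] roll 0.0176
```

Emit:
move_arm --pt "0 0.003 0.004 0.0 0.0175" --pt "0 0.003 0.004 0.035 0.0175" --pt "0 0.003 0.004 0.07 0.0175" --pt "0 0.003 0.004 0.1 0.0175" --pt "0 0.003 0.004 0.1 0.0175"

```text
t: 2.43
ee_pos: [481.9, -371.6, 95.5]
orientation: [-2.008, -2.404, 0.0]
ft_force: [-1.4, 0.9, -0.9]
width: 88.0
```

```bash
python3 - <<'E'
from h import *
go([485.4,-373.9,78],1.749)
o=get_obs();im=get_image("wrist");cv2.imwrite("pics/w2.png",cv2.resize(im,None,fx=1.5,fy=1.5,interpolation=3))
import pickle;pickle.dump(o,open("o2.pkl","wb"))
E
```

```text
t 2.43 pos [ 481.9 -371.6   95.5] yaw 1.7498 tilt z [-0.007   0.0056 -1.    ] F [-1.4  0.9 -0.9] w 88.0
delta m [-0.003   0.0031  0.0175] roll 0.0008
```

View pics/w2.png

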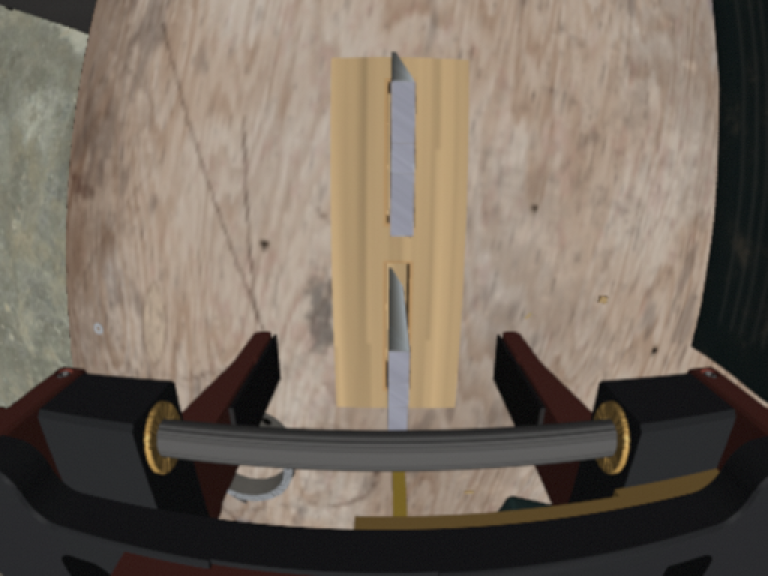

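Emit:
move_arm --pt "0 0 0 0.008 0" --pt "0 0 0 0.017 0" --pt "0 0 0 0.017 0" --pt "0 0 0 0.017 0"

```text
t: 2.82
ee_pos: [485.3, -374.0, 84.4]
orientation: [2.012, 2.412, 0.0]
ft_force: [-0.0, -0.3, 0.5]
width: 87.5
```

```bash
python3 - <<'E'
from h import *
go([485.4,-373.9,78],1.749)
o=get_obs();im=get_image("wrist")
import pickle;pickle.dump(o,open("o2.pkl","wb"));cv2.imwrite("pics/w3.png",im)
cv2.imwrite("pics/w3c.png",cv2.resize(im[160:300,205:325],None,fx=5,fy=4.2,interpolation=3))
E
```

```text
t 2.82 pos [ 485.3 -374.    84.4] yaw 1.7511 tilt z [ 8.e-04 -6.e-04 -1.e+00] F [-0.  -0.3  0.5] w 87.5
delta m [0.0001 0.0001 0.0064] roll 0.0021
```

View pics/w3c.png

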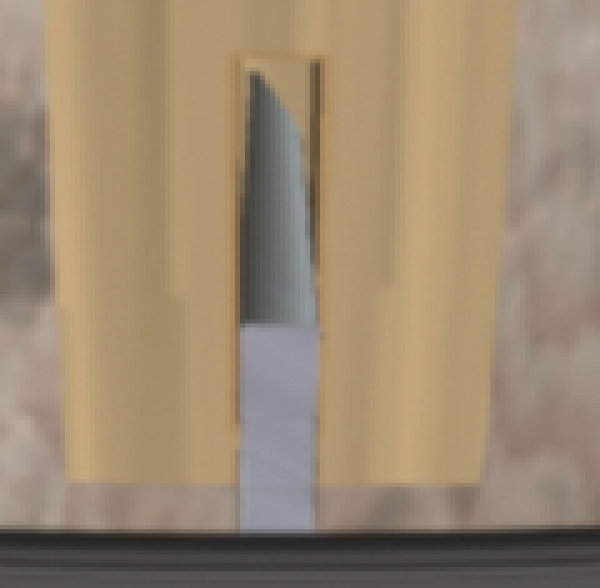

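```bash
python3 - <<'E'
from h import *
import pickle;o=pickle.load(open("o2.pkl","rb"))
f=lambda p,z:np.round(atz("wrist",(p[0]/5+204.6,p[1]/4.2+159.6),z,o),1)
for z in(98,93): print("knife top line",[f(p,z) for p in((240,324),(318,324))])
print("slot",[f(p,42) for p in((236,55),(324,55))], "rack edge",[f(p,42) for p in((68,484),(484,484))])
# expected corners: knife center c, yaw
c=np.array([485.4,-373.9]);n=np.array([np.cos(.178),np.sin(.178)]);a=np.array([-n[1],n[0]])
for z in(98,):
  for yy in(13,23):
    q=proj("wrist",[np.r_[c+a*yy-4*n,z],np.r_[c+a*yy+4*n,z]],o);print(yy,z,np.round((q-(204.6,159.6))*(5,4.2)))
im=cv2.imread("pics/w1.png");cv2.imwrite("pics/w1d.png",cv2.resize(im[50:140,225:305],None,fx=7,fy=6.5,interpolation=3))
E
```

```text
knife top line [array([ 479.6, -362.2,   98. ]), array([ 487.3, -360.8,   98. ])]
knife top line [array([ 479.9, -364.5,   93. ]), array([ 487.9, -363. ,   93. ])]
slot [array([ 474.7, -342.2,   42. ]), array([ 486.2, -340.1,   42. ])] rack edge [array([ 463.1, -424.1,   42. ]), array([ 525.2, -413. ,   42. ])]
13 98 [[236. 321.]
 [316. 321.]]
23 98 [[236. 243.]
 [317. 243.]]
```

View pics/w1d.png

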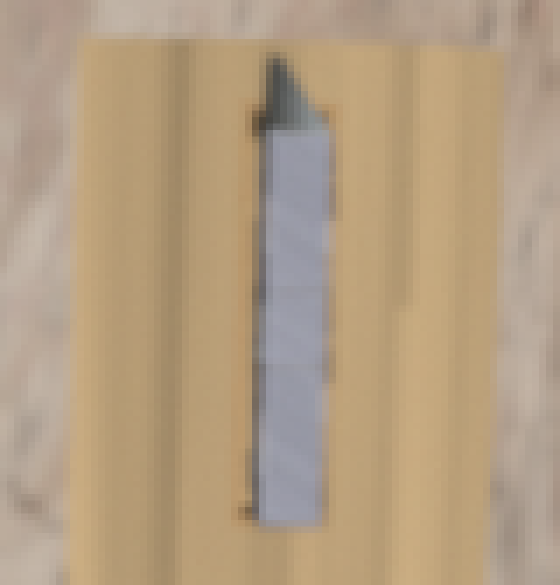

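Emit:
move_arm --pt "0 0 0 0.0065 0.002" --pt "0 0 0 0.0065 0.002" --pt "255 0 0 0.0065 0.002" --pt "255 0 0 0.0065 0.002" --pt "255 0 0 0.0065 0.002"

```text
t: 3.28
ee_pos: [485.0, -373.8, 77.3]
orientation: [2.015, 2.41, 0.0]
ft_force: [0.7, 1.0, 0.0]
width: 71.3
```

Emit:
move_arm --pt "255 0 0 0 0" --pt "255 0 0 0 0" --pt "255 0 0 0 0" --pt "255 0 0 0 0" --pt "255 0 0 0 0"

```text
t: 3.7
ee_pos: [485.0, -373.8, 77.2]
orientation: [2.015, 2.411, -0.0]
ft_force: [0.4, -0.3, 0.2]
width: 37.5
```

Emit:
move_arm --pt "255 0 0 0 0" --pt "255 0 0 0 0" --pt "255 0 0 0 0" --pt "255 0 0 0 0" --pt "255 0 0 0 0"

```text
t: 4.12
ee_pos: [485.6, -373.7, 77.2]
orientation: [2.015, 2.409, 0.001]
ft_force: [0.4, -0.4, -1.8]
width: 7.6
```

Emit:
move_arm --pt "255 0 0 0 0" --pt "255 0 0 0 0" --pt "255 0 0 0 0"

```text
t: 4.37
ee_pos: [485.5, -373.8, 77.2]
orientation: [2.014, 2.41, 0.001]
ft_force: [3.7, 0.5, -2.3]
width: 7.8
```

Gripped at 7.8 mm. Lift slowly, then higher.

Emit:
move_arm --pt "255 0 0 -0.012 0" --pt "255 0 0 -0.03 0" --pt "255 0 0 -0.055 0" --pt "255 0 0 -0.085 0" --pt "255 0 0 -0.12 0"

```text
t: 4.78
ee_pos: [483.2, -372.7, 196.5]
orientation: [-2.011, -2.407, 0.001]
ft_force: [0.3, -1.0, -2.6]
width: 7.8
```

Emit:
move_arm --pt "255 0 0 -0.035 0" --pt "255 0 0 -0.07 0" --pt "255 0 0 -0.1 0" --pt "255 0 0 -0.12 0" --pt "255 0 0 -0.12 0"

```text
t: 5.2
ee_pos: [485.9, -375.0, 322.0]
orientation: [2.01, 2.405, -0.001]
ft_force: [0.7, -0.8, -2.0]
width: 7.5
```

```bash
python3 - <<'E'
from h import *
go([566,79,300],1.371)
cv2.imwrite("pics/side1.png",get_image("side"))
im=get_image("wrist");cv2.imwrite("pics/w4.png",cv2.resize(im,None,fx=1.5,fy=1.5,interpolation=3))
E
```

```text
t 5.2 pos [ 485.9 -375.   322. ] yaw 1.7493 tilt z [ 0.0049 -0.0048 -1.    ] F [ 0.7 -0.8 -2. ] w 7.5
delta m [0.4327 0.1593 0.0202] roll 0.3783
```

View pics/side1.png

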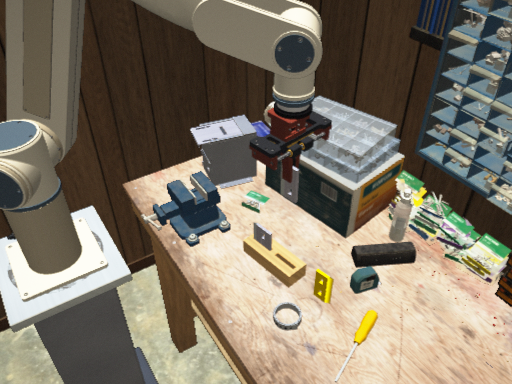

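View pics/w4.png

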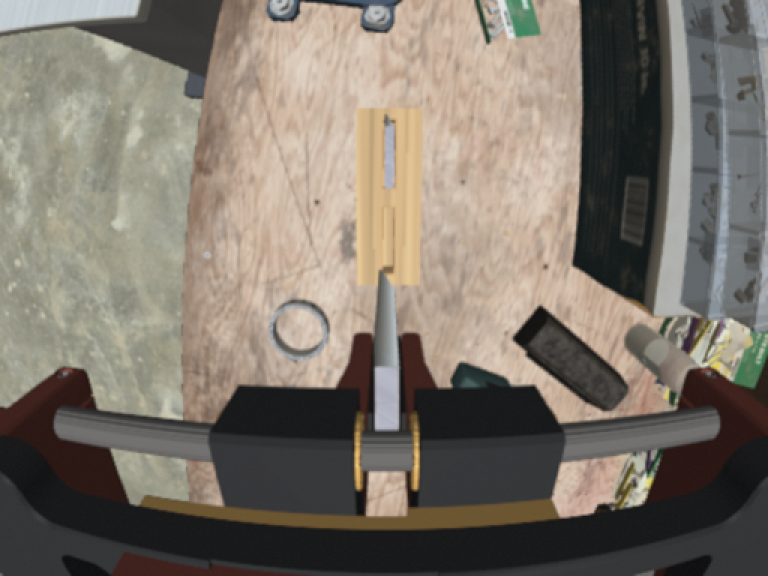

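```bash
python3 - <<'E'
from h import *
for uv in((180,232),(232,158)):
  p=atz("scene",uv,0);print(uv,np.round(p))
  for z in(100,150,200,250,300): print(z,np.round(proj("scene",[p[0],p[1],z])),np.round(proj("side",[p[0],p[1],z])))
E
```

```text
(180, 232) [676. -66.  -0.]
100 [[174. 208.]] [[278. 159.]]
150 [[171. 194.]] [[279. 145.]]
200 [[167. 180.]] [[279. 131.]]
250 [[163. 164.]] [[280. 116.]]
300 [[159. 146.]] [[280. 100.]]
(232, 158) [ 686. -355.    0.]
100 [[230. 133.]] [[344. 211.]]
150 [[230. 119.]] [[346. 196.]]
200 [[229. 103.]] [[348. 181.]]
250 [[228.  87.]] [[351. 165.]]
300 [[227.  70.]] [[353. 148.]]
```

```bash
python3 - <<'E'
from h import *
go([550,-9,300],1.371)
E
```

```text
t 5.3 pos [ 484.3 -373.6  316.6] yaw 1.7492 tilt z [-8.e-04  0.e+00 -1.e+00] F [ 0.2  0.4 -3.5] w 8.2
delta m [0.3471 0.1294 0.0166] roll 0.3782
```

Emit:
move_arm --pt "255 0.03 0.011 0.005 0.05" --pt "255 0.065 0.024 0.01 0.1" --pt "255 0.1 0.037 0.016 0.15" --pt "255 0.135 0.05 0.016 0.2" --pt "255 0.17 0.063 0.016 0.25"

```text
t: 5.72
ee_pos: [514.8, -193.2, 297.6]
orientation: [-2.299, -2.133, 0.005]
ft_force: [1.2, -0.4, -2.4]
width: 8.1
```

```bash
python3 - <<'E'
from h import *
go([550,-9,300],1.371)
E
```

```text
t 5.72 pos [ 514.8 -193.2  297.6] yaw 1.4962 tilt z [-0.0059  0.0021 -1.    ] F [ 1.2 -0.4 -2.4] w 8.1
delta m [ 0.1863  0.0213 -0.0022] roll 0.1252
```

Emit:
move_arm --pt "255 0.04 0.005 0 0.05" --pt "255 0.08 0.01 0 0.1" --pt "255 0.12 0.015 0 0.125" --pt "255 0.155 0.02 0 0.125" --pt "255 0.18 0.021 0 0.125"

```text
t: 6.13
ee_pos: [549.4, -14.4, 298.2]
orientation: [-2.425, -1.992, 0.005]
ft_force: [1.0, 0.2, -2.4]
width: 7.7
```

Emit:
move_arm --pt "255 0 0 0 0" --pt "255 0 0 0 0"

```text
t: 6.3
ee_pos: [549.2, -16.1, 298.6]
orientation: [-2.423, -1.995, 0.006]
ft_force: [-0.7, -0.2, -2.5]
width: 8.3
```

```bash
python3 - <<'E'
from h import *
import pickle
go([550,-9,300],1.371)
o=get_obs();im=get_image("wrist");cv2.imwrite("pics/w5.png",im);pickle.dump(o,open("o5.pkl","wb"))
cv2.imwrite("pics/w5b.png",cv2.resize(im,None,fx=1.5,fy=1.5,interpolation=3))
for t in("knife_box","lid_middle"): print(t,[(np.round(d["location"],1).tolist(),round(d["conf"],2)) for d in place_of("wrist",t)])
E
```

```text
t 6.3 pos [549.2 -16.1 298.6] yaw 1.3773 tilt z [-4.8e-03 -3.0e-04 -1.0e+00] F [-0.7 -0.2 -2.5] w 8.3
delta m [ 0.0071 -0.0006 -0.0014] roll 0.0063
knife_box [([584.2, 76.7, -1.2], 0.62)]
lid_middle [([576.1, 76.1, 164.4], 0.69)]
```

View pics/w5b.png

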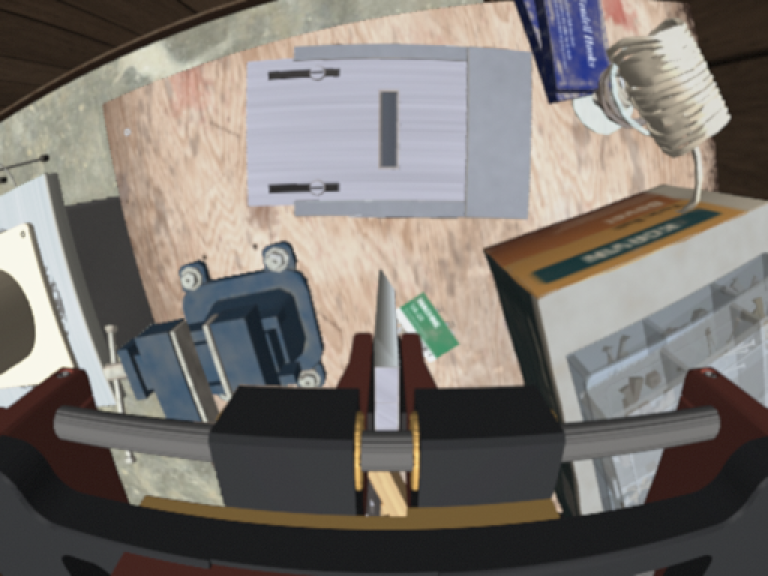

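```bash
python3 - <<'E'
import cv2
im=cv2.imread("pics/w5.png")
cv2.imwrite("pics/w5c.png",cv2.resize(im[50:122,230:290],None,fx=8,fy=8,interpolation=3))
cv2.imwrite("pics/w5d.png",cv2.resize(im[170:300,215:305],None,fx=6,fy=4.5,interpolation=3))
E
```

```text
(no output)
```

View pics/w5c.png

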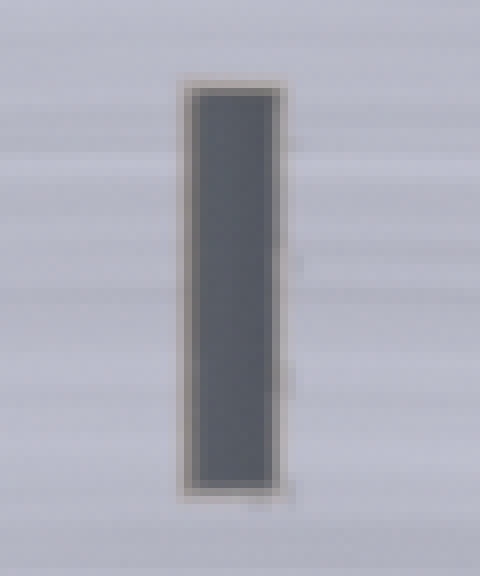

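View pics/w5d.png

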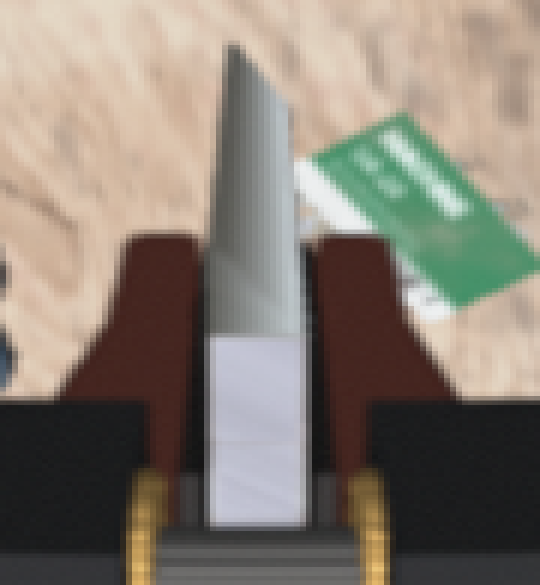

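```bash
python3 - <<'E'
from h import *
import pickle;o=pickle.load(open("o5.pkl","rb"))
f=lambda p,z:atz("wrist",(p[0]/8+229.56,p[1]/8+49.56),z,o)
P=np.array([f(p,164) for p in((182,82),(286,82),(182,498),(284,498))]);print("slot outer",np.round(P,1))
c=P.mean(0);top=(P[0]+P[1])/2;bot=(P[2]+P[3])/2
print("center",np.round(c,1),"len",np.linalg.norm(top-bot),"wid",np.linalg.norm(P[0]-P[1]),np.linalg.norm(P[2]-P[3]),"yaw",np.arctan2(*(top-bot)[1::-1]))
print("widthdir yaw",np.arctan2(*(P[1]-P[0])[1::-1]),np.arctan2(*(P[3]-P[2])[1::-1]))
# box: lid edges/hood seam
for uv,z in(((467/1.5,61/1.5),170),((466/1.5,206/1.5),170),((248/1.5,63/1.5),164),((248/1.5,205/1.5),164)): print(np.round(atz("wrist",uv,z,o),1))
A=R.from_rotvec(o["orientation"]).as_matrix()
g=lambda p:(p[0]/6+214.58,p[1]/4.5+169.6)
zb=o["ee_pos"][2]-69.2; zt=zb+90
for n,p,z in(("tip L bottom",(230,45),zb),("R bottom bevel",(293,107),zb),("top L",(208,337),zt),("top R",(304,335),zt)):
    q=atz("wrist",g(p),z,o);print(n,np.round(A.T@(q-o["ee_pos"]),1))
E
```

```text
slot outer [[566.7 104.8 164. ]
 [578.7 102.4 164. ]
 [557.   55.6 164. ]
 [568.8  53.3 164. ]]
center [567.8  79.  164. ] len 50.1409394433045 wid 12.187021381301538 12.043559918308759 yaw 1.3737023594105453
widthdir yaw -0.19429505857968582 -0.1941503783534672
[624.3 112.9 170. ]
[606.5  22.  170. ]
[488.  143.3 164. ]
[468.3  50.6 164. ]
tip L bottom [21.8 -4.2 69.2]
R bottom bevel [10.9  3.8 69.2]
top L [ 11.6  -4.8 -20.8]
top R [ 11.8   2.9 -20.8]
```

```bash
python3 - <<'E'
from h import *
y=1.3725;ex=np.array([np.cos(y),np.sin(y)]);ey=np.array([np.sin(y),-np.cos(y)])
t=np.array([567.8,79.0])+1.2*ex+0.2*ey;print(t)
go([*t,255],y)
E
```

```text
[568.23247992  80.13708448]
t 6.45 pos [549.8 -18.2 299.8] yaw 1.3734 tilt z [-2.5e-03 -3.0e-04 -1.0e+00] F [ 0.2  0.2 -1.1] w 8.0
delta m [ 0.1001 -0.0011  0.0448] roll 0.0009
```

Emit:
move_arm --pt "255 0.03 0 0 0" --pt "255 0.065 0 0.01 0" --pt "255 0.09 -0.001 0.025 0.001" --pt "255 0.1 -0.001 0.035 0.001" --pt "255 0.1 -0.001 0.04 0.001"

```text
t: 6.87
ee_pos: [568.5, 81.5, 259.2]
orientation: [-2.428, -1.992, 0.004]
ft_force: [0.6, 1.3, -2.9]
width: 7.6
```

Emit:
move_arm --pt "255 0 0 0 0" --pt "255 0 0 0 0" --pt "255 0 0 0 0" --pt "255 0 0 0 0"

```text
t: 7.2
ee_pos: [569.5, 79.8, 262.0]
orientation: [2.43, 1.989, 0.001]
ft_force: [0.4, -0.3, -2.7]
width: 7.7
```

```bash
python3 - <<'E'
from h import *
import pickle
go([568.2,80.1,245],1.3725)
o=get_obs();im=get_image("wrist");cv2.imwrite("pics/w6.png",im);pickle.dump(o,open("o6.pkl","wb"))
cv2.imwrite("pics/w6b.png",cv2.resize(im[110:310,180:340],None,fx=4,fy=3,interpolation=3))
im=get_image("scene");cv2.imwrite("pics/scene2.png",cv2.resize(im[180:340,90:250],None,fx=3.7,fy=3.7,interpolation=3))
go([568.2,80.1,245],1.3725)
E
```

```text
t 7.2 pos [569.5  79.8 262. ] yaw 1.3718 tilt z [ 1.2e-03 -1.0e-04 -1.0e+00] F [ 0.4 -0.3 -2.7] w 7.7
delta m [-0.     -0.0013  0.017 ] roll -0.0007
t 7.3 pos [569.5  80.3 261.9] yaw 1.3722 tilt z [ 1.2e-03  1.0e-04 -1.0e+00] F [-0.4 -0.9 -3.2] w 7.3
delta m [-0.0004 -0.0012  0.0169] roll -0.0003
```

View pics/w6b.png

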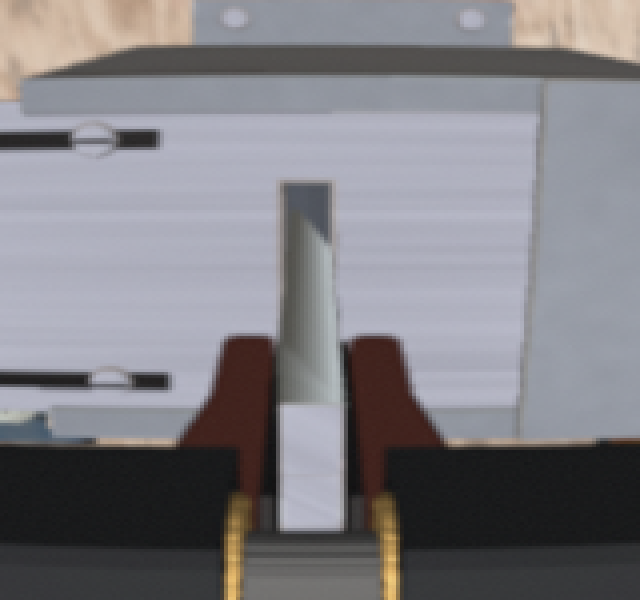

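View pics/scene2.png

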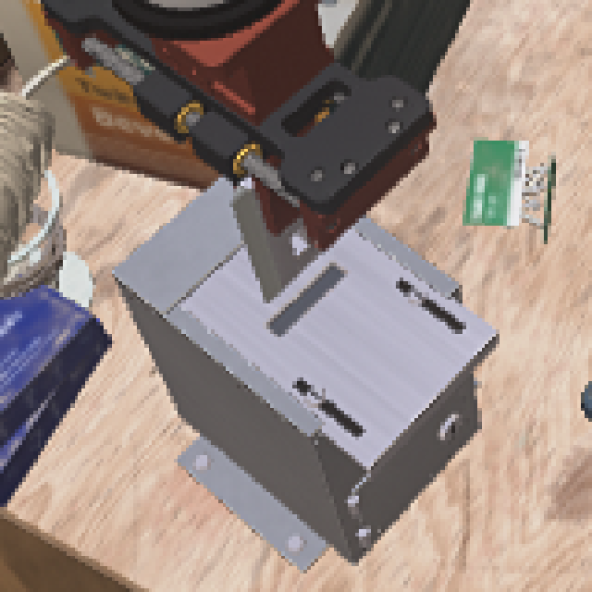

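Emit:
move_arm --pt "255 0 -0.0012 0.008 0" --pt "255 0 -0.0012 0.017 0" --pt "255 0 -0.0012 0.02 0" --pt "255 0 -0.0012 0.02 0" --pt "255 0 -0.0012 0.02 0"

```text
t: 7.72
ee_pos: [567.7, 81.3, 240.6]
orientation: [-2.429, -1.991, 0.001]
ft_force: [-0.1, -0.3, -2.5]
width: 7.6
```

```bash
python3 - <<'E'
from h import *
import pickle
go([568.2,80.1,235],1.3725)
o=get_obs();im=get_image("wrist");cv2.imwrite("pics/w7.png",im);pickle.dump(o,open("o7.pkl","wb"))
cv2.imwrite("pics/w7b.png",cv2.resize(im[140:240,205:305],None,fx=6,fy=6,interpolation=3))
im=get_image("scene");cv2.imwrite("pics/scene3.png",cv2.resize(im[210:300,130:220],None,fx=6,fy=6,interpolation=3))
E
```

```text
t 7.72 pos [567.7  81.3 240.6] yaw 1.3734 tilt z [-1.1e-03 -1.0e-04 -1.0e+00] F [-0.1 -0.3 -2.5] w 7.6
delta m [-0.0011  0.0007  0.0056] roll 0.0009
```

View pics/w7b.png

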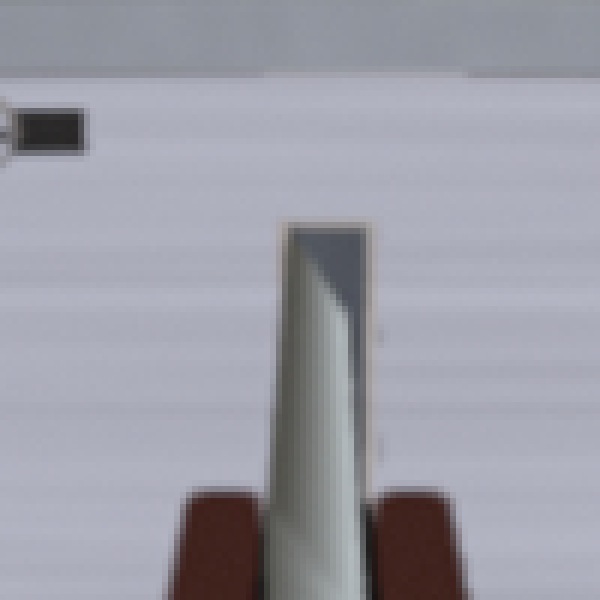

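View pics/scene3.png

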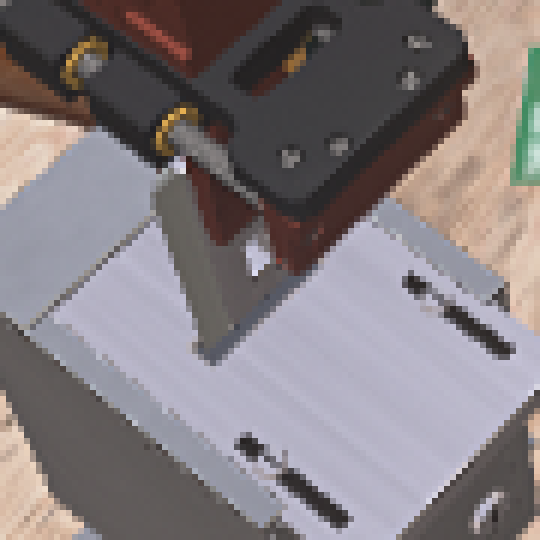

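Emit:
move_arm --pt "255 0 0.0006 0.001 0" --pt "255 0 0.0006 0.001 0" --pt "255 0 0.0006 0.001 0" --pt "255 0 0.0006 0.001 0" --pt "255 0 0.0006 0.001 0"

```text
t: 8.23
ee_pos: [568.6, 81.2, 240.3]
orientation: [2.43, 1.992, 0.0]
ft_force: [0.7, 0.6, -2.0]
width: 7.9
```

```bash
python3 - <<'E'
from h import *
import pickle
go([568.2,80.1,235],1.3725)
o=get_obs();im=get_image("wrist");cv2.imwrite("pics/w8.png",im);pickle.dump(o,open("o8.pkl","wb"))
cv2.imwrite("pics/w8b.png",cv2.resize(im[165:225,240:280],None,fx=14,fy=9,interpolation=3))
go([568.2,80.1,235],1.3725)
E
```

```text
t 8.23 pos [568.6  81.2 240.3] yaw 1.3733 tilt z [ 2.e-04  0.e+00 -1.e+00] F [ 0.7  0.6 -2. ] w 7.9
delta m [-0.0011 -0.0002  0.0053] roll 0.0008
t 8.28 pos [568.6  81.2 240.3] yaw 1.3733 tilt z [ 2.e-04  0.e+00 -1.e+00] F [-0.2 -0.1 -2.9] w 7.8
delta m [-0.0011 -0.0002  0.0053] roll 0.0008
```

View pics/w8b.png

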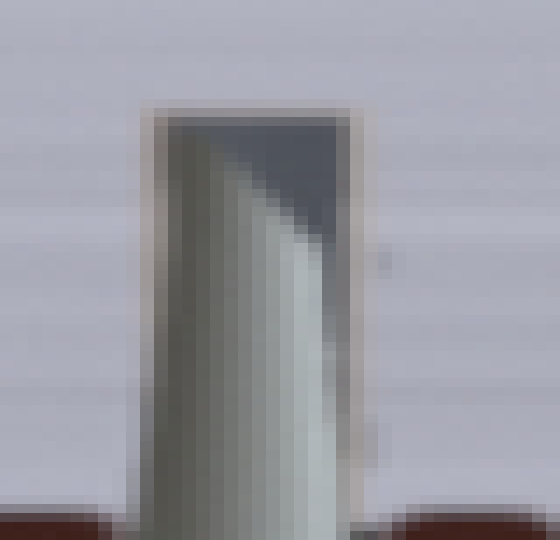

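Emit:
move_arm --pt "255 0 0.0006 0.002 0" --pt "255 0 0.0006 0.004 0" --pt "255 0 0.0006 0.006 0" --pt "255 0 0.0006 0.008 0" --pt "255 0 0.0006 0.009 0"

```text
t: 8.7
ee_pos: [568.9, 81.0, 230.7]
orientation: [-2.429, -1.992, 0.001]
ft_force: [-0.0, -0.7, -2.4]
width: 7.7
```

Emit:
move_arm --pt "255 0 0 0.002 0" --pt "255 0 0 0.004 0" --pt "255 0 0 0.005 0" --pt "255 0 0 0.006 0"

```text
t: 9.03
ee_pos: [569.1, 80.8, 225.3]
orientation: [2.43, 1.992, -0.001]
ft_force: [-2.4, -2.4, 3.0]
width: 7.5
```

Emit:
move_arm --pt "255 0 0 0.003 0" --pt "255 0 0 0.006 0" --pt "255 0 0 0.009 0" --pt "255 0 0 0.012 0"

```text
t: 9.37
ee_pos: [568.7, 81.0, 212.7]
orientation: [-2.429, -1.991, 0.001]
ft_force: [-2.0, -2.8, 0.3]
width: 8.2
```

```bash
python3 - <<'E'
from h import *
go([568.7,80.9,195],1.3725)
E
```

```text
t 9.37 pos [568.7  81.  212.7] yaw 1.3732 tilt z [-1.e-03 -1.e-04 -1.e+00] F [-2.  -2.8  0.3] w 8.2
delta m [-0.0001  0.0001  0.0177] roll 0.0007
```

Emit:
move_arm --pt "255 0 0 0.004 0" --pt "255 0 0 0.008 0" --pt "255 0 0 0.012 0" --pt "255 0 0 0.016 0" --pt "255 0 0 0.018 0"

```text
t: 9.78
ee_pos: [568.5, 81.0, 194.1]
orientation: [-2.429, -1.991, 0.002]
ft_force: [-3.1, -1.9, -1.4]
width: 7.8
```

```bash
python3 - <<'E'
from h import *
go([568.7,80.9,195],1.3725)
im=get_image("scene");cv2.imwrite("pics/scene4.png",cv2.resize(im[190:310,110:230],None,fx=4.5,fy=4.5,interpolation=3))
E
```

```text
t 9.78 pos [568.5  81.  194.1] yaw 1.3733 tilt z [-1.7e-03 -2.0e-04 -1.0e+00] F [-3.1 -1.9 -1.4] w 7.8
delta m [-0.0001  0.0002 -0.0009] roll 0.0008
```

View pics/scene4.png

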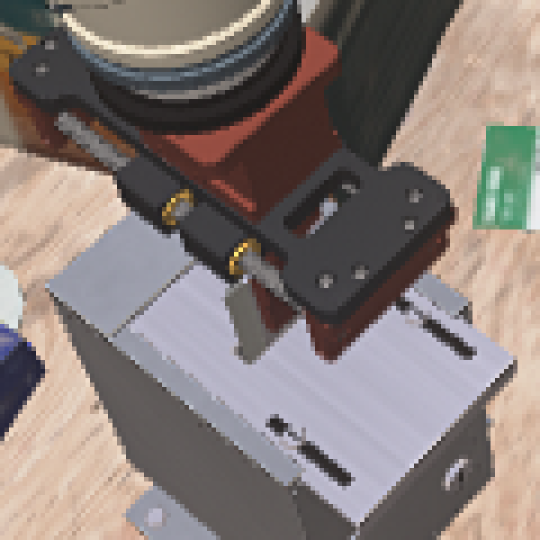

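Emit:
move_arm --pt "180 0 0 0 0" --pt "180 0 0 0 0" --pt "180 0 0 0 0" --pt "180 0 0 0 0" --pt "180 0 0 0 0"

```text
t: 10.25
ee_pos: [569.8, 81.3, 195.7]
orientation: [2.429, 1.991, 0.002]
ft_force: [-0.3, -0.3, -0.5]
width: 26.0
```

```bash
python3 - <<'E'
from h import *
go([568.7,80.9,195],1.3725)
im=get_image("scene");cv2.imwrite("pics/scene5.png",cv2.resize(im[190:310,110:230],None,fx=4.5,fy=4.5,interpolation=3))
im=get_image("wrist");cv2.imwrite("pics/w9.png",cv2.resize(im,None,fx=1.5,fy=1.5,interpolation=3))
E
```

```text
t 10.25 pos [569.8  81.3 195.7] yaw 1.3733 tilt z [ 1.7e-03  4.0e-04 -1.0e+00] F [-0.3 -0.3 -0.5] w 26.0
delta m [-0.0006 -0.001   0.0007] roll 0.0008
```

View pics/scene5.png

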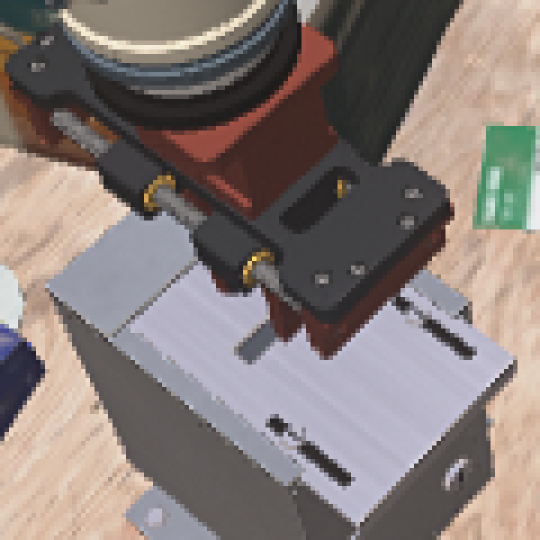

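View pics/w9.png

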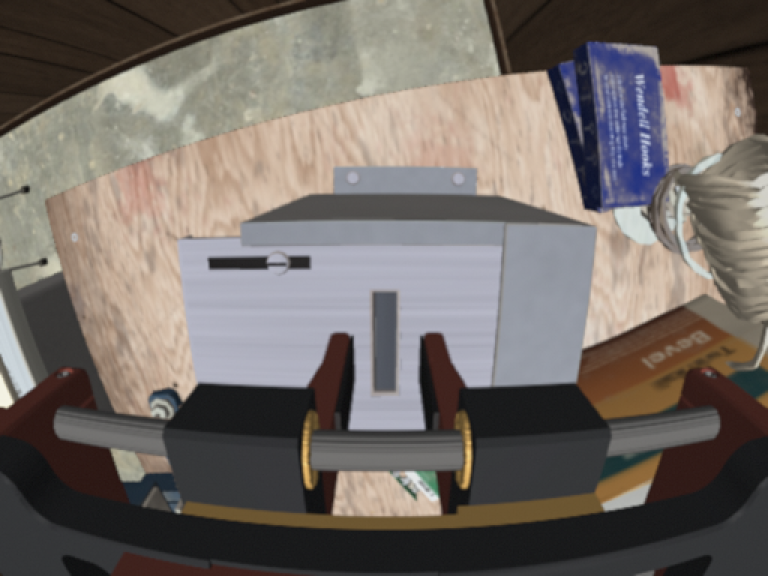

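Emit:
move_arm --pt "180 0 0 -0.02 0" --pt "180 0 0 -0.05 0" --pt "180 0 0 -0.08 0" --pt "180 -0.03 0 -0.1 0" --pt "180 -0.06 0 -0.105 0"

```text
t: 10.77
ee_pos: [559.4, 22.6, 304.4]
orientation: [2.424, 1.992, 0.009]
ft_force: [0.9, -1.2, -0.2]
width: 25.7
```

Emit:
move_arm --pt "180 -0.03 0 0 0" --pt "180 -0.035 0 0 0" --pt "180 -0.035 0 0 0" --pt "180 -0.035 0 0 0"

```text
t: 11.1
ee_pos: [550.6, -11.9, 300.1]
orientation: [-2.43, -1.99, -0.001]
ft_force: [0.4, 1.8, 0.8]
width: 26.4
```

```bash
python3 - <<'E'
from h import *
go([568.7,80.9,195],1.3725)
o=get_obs();im=get_image("wrist");cv2.imwrite("pics/w10.png",im)
cv2.imwrite("pics/w10c.png",cv2.resize(im[20:150,150:370],None,fx=3.5,fy=3.5,interpolation=3))
cv2.imwrite("pics/side2.png",get_image("side"));cv2.imwrite("pics/scene6.png",get_image("scene"))
c=lambda p:np.round(atz("wrist",p,164,o),1)
m=proj("wrist",[567.8,79,164],o);print(m)
E
```

```text
t 11.1 pos [550.6 -11.9 300.1] yaw 1.3722 tilt z [ 0.e+00  5.e-04 -1.e+00] F [0.4 1.8 0.8] w 26.4
delta m [ 0.0945 -0.0005  0.1052] roll -0.0003
[[257.06649857  90.57633476]]
```

View pics/w10c.png

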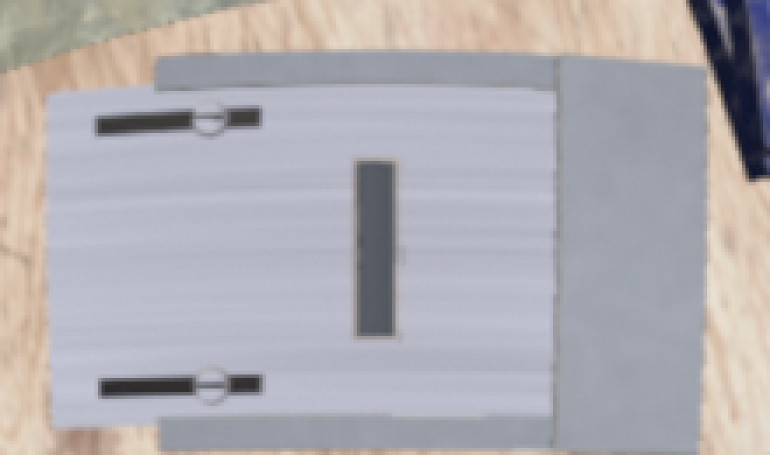

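View pics/side2.png

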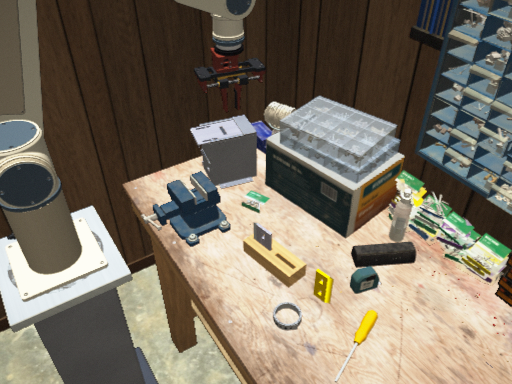

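View pics/scene6.png

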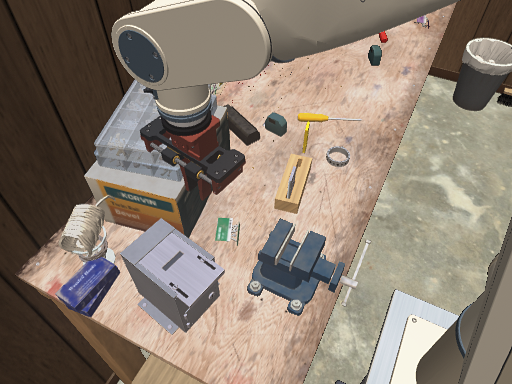

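The slot at wrist px (257, 91) shows only the flat flap in the same shade as before, so the flap is shut. The rack still holds the wide knife at side px (262, 237), and the bystanders haven't moved. The arm is clear of everything.

```bash
python3 -c "
from workcell import *
print(close_job(), get_obs()['t'])"
```

```text
the job is handed in; nothing more can be done
the job is handed in; nothing more can be done
```

The worn knife is in the used-knife box and the flap appears shut behind it. I handed the job in at about 11.3 s of the 45 s allowed.

- **Picking it up:** I took the narrower grey knife from the rack slot farther from the box. The yellow look-alike standing on the bench was left alone.
- **Posting it:** The slot showed up in the wrist camera with its centre at about (568, 79) mm, and the lid was slid partway forward. I went in slowly, felt the flap give at roughly 5–6 N, pushed to about 39 mm deep and let go. The knife then dropped by itself. No force reading came near the 30 N limit.
- **Last checks:** The slot shows only the closed flap, looking the same as before the insertion. The slot is where it was first measured, so the lid does not seem to have shifted. The wider knife is still in the rack, the other things look unmoved, and the gripper is clear and touching nothing.

No check failed, but the flap angle was judged only from the pictures, and the knife inside the box can't be seen directly.

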